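Put the hand printing blocks back in their fitted case

ROBOT

A 7-joint arm with a two-finger parallel gripper is mounted at the origin on the work surface. World frame = base frame: x ahead of the robot, y to its left, z up, the work surface at z = 0. Lengths are in m, angles in rad, forces in N, time in s.
With the tool pointing down it reaches from about 0.4 to 0.875 m from the base axis. Payload 4.4 kg.
Tool frame: the origin (TCP) lies midway between the tips of the shut fingers; the grasp point (between the pads) lies 19 mm behind it (arm.pinch_z is the distance from the TCP to the grasp point, in m); z points along the fingers, y is the line along which they close (so a half turn about z gives the same grasp; the last joint's range is limited). The gripper opens to 85 mm and grips with 20 to 120 N. Pads are 22 mm wide; open, the fingers measure 114 mm over their backs; the gripper's body (76 mm by 85 mm) begins 54 mm behind the grasp point. The pads swing forward as they close: fully open they stand 13 mm farther back than shut.
Start: joints at [1.284, 0.628, 0.038, 1.517, -0.027, 0.996, -0.02], TCP at [0.142, -0.634, 0.231] pointing down, gripper open.
Joint ranges: [-3.06, 3.06], [-0.37, 2.12], [-1.25, 1.32], [0.18, 2.47], [-1.1, 4.24], [0.23, 1.98], [-2.94, 2.94]. Speed limits (rad/s): [2.57, 2.57, 3.14, 3.14, 3.14, 3.14, 3.14].

INTERFACE

Orientations are given as [roll, pitch, yaw] about the fixed x, y, z axes, in that order (R = Rz(yaw) Ry(pitch) Rx(roll)).
In Python, from bench import readout, imaging, job, arm gives the robot as it stands.
- The arm moves only by the tool servo_tool, never from a script. Its arguments are lists of equal length, an entry for each row: "delta_rot": the turn, a rotation vector about the tool's x, y, z in degrees, a list of three; "travel": the shift along the tool's x, y, z in mm, a list of three; "hand": the opening, from 0 (shut) to 1 (fully open). In form: {"delta_rot": [[ax, ay, az], ...], "travel": [[x, y, z], ...], "hand": [hand, ...]}. A call has 1 to 12 rows; each row is the pose to reach, as a shift and turn from the pose commanded when the call began, along the tool's axes at that moment; what a row does not reach only later rows make up. A row lasts 1/10 s, in which the tool goes at most 50 mm and 8.59 degrees, less where a joint would pass 70% of its speed; a pose out of reach is approached as far as the arm can. A call with a gripper value outside its range is refused whole. The fingers move at their own pace and stop on an object; "force" is the grip in N (left out, the last holds). Time passes only in rows, so rows that repeat a pose let the fingers close. It gives the time, the measured TCP pose, the force, the opening and the grip force at its end, in the units of the state.
- readout.get_state(): the state, without advancing time (a new reading comes with each control period).
- imaging.get_image(name): name is "scene" or "top" or "wrist"; returns the picture (480x640x3 uint8, red, green, blue); there is no depth.
- imaging.calibration(name): a dict with "intrinsics" (3x3 intrinsics, pixels), "world_to_cam" (4x4, takes a point from world to camera coordinates). Camera axes: x right, y down, z forward; pixel columns grow to the right and rows downward; lengths in m; the calibration is good to about 2 mm. A picture is of the moment at which its call begins: read the wrist's pose just before it. calibration takes no time and is no camera call; for the wrist camera it gives the pose at the moment of the call.
- job.finish_job(): hands the job in; it is judged then, once.
The state is a dict: "time_s": time; "joint_positions": joint angles; "joint_velocities": joint speeds; "joint_efforts": joint torques, N m; "tcp_pos": TCP position; "ee_rot": TCP orientation; "ft_force": force on the tool from outside, world axes, zero at the start; "moment": the same for the moment, N m; "opening": finger opening in m; "finger_force": force on a finger pad.
Only numpy, scipy, OpenCV 4.12 (cv2) and the standard library are available. Lean on these libraries where they do the work, as an engineer would, in place of code of your own. Each camera call takes 0.05 s, during which the arm holds its last target. There are 200 camera calls.

TASK

Put the large round, the large square, the oblong and the triangular hand printing block away in the fitted case, each face down and flat on the case floor inside the pocket of its own shape. Set each one down rather than dropping it, and leave the small round and the small square block where they lie: they belong to another set.

Things in the scene. Friction and masses are not known exactly. Their poses are not given: they have to be found in the camera images.
- round_block: Large round pale wooden hand printing block lying face down: base a disc 58 mm across, 22 mm thick, inked black below, with a brown bar handle on top, 34 mm long (along x), 18 mm wide (along y), from 22 to 56 mm above the underside, centred on the base. About 70 g. Origin: centre of the underside; z up.
- square_block: Large square pale wooden hand printing block lying face down: base 52 x 52 mm, sides along x and y, 22 mm thick, inked black below, with a brown bar handle on top, 34 mm long (along x), 18 mm wide (along y), from 22 to 56 mm above the underside, centred on the base. About 70 g. Origin: centre of the underside; z up.
- oblong_block: Oblong pale wooden hand printing block lying face down: base 66 mm (x) by 30 mm (y), 22 mm thick, inked black below, with a brown bar handle on top, 34 mm long (along x), 18 mm wide (along y), from 22 to 56 mm above the underside, centred on the base. About 60 g. Origin: centre of the underside; z up.
- triangle_block: Triangular pale wooden hand printing block lying face down: base an equilateral triangle of 58 mm sides, one corner along +x, 33.5 mm from the centre, 22 mm thick, inked black below, with a brown bar handle on top, 34 mm long (along x), 18 mm wide (along y), from 22 to 56 mm above the underside, centred on the base. About 50 g. Origin: centre of the underside (centroid); z up.
- small_round_block: Small round look-alike, to be left alone: pale wooden hand printing block lying face down: base a disc 40 mm across, 22 mm thick, inked black below, with a brown bar handle on top, 34 mm long (along x), 18 mm wide (along y), from 22 to 56 mm above the underside, centred on the base. About 40 g. Origin: centre of the underside; z up.
- small_square_block: Small square look-alike, to be left alone: pale wooden hand printing block lying face down: base 38 x 38 mm, sides along x and y, 22 mm thick, inked black below, with a brown bar handle on top, 34 mm long (along x), 18 mm wide (along y), from 22 to 56 mm above the underside, centred on the base. About 40 g. Origin: centre of the underside; z up.
- round_pocket: Round pocket: low dark open frame 12 mm high, inside 74 mm across, walls 6 mm. One of four fixed on the pale floor of a fixed wooden case (224 mm square, rim 20 mm high), 104 mm apart two by two in any order, all turned alike. Origin: centre of the opening, on the case floor (6 mm above the table), where its block's underside rests.
- square_pocket: Square pocket: low dark open frame 12 mm high, inside 68 x 68 mm, sides along x and y, walls 6 mm. One of four fixed on the pale floor of a fixed wooden case (224 mm square, rim 20 mm high), 104 mm apart two by two in any order, all turned alike. Origin: centre of the opening, on the case floor (6 mm above the table), where its block's underside rests.
- oblong_pocket: Oblong pocket: low dark open frame 12 mm high, inside 82 mm (x) by 46 mm (y), walls 6 mm. One of four fixed on the pale floor of a fixed wooden case (224 mm square, rim 20 mm high), 104 mm apart two by two in any order, all turned alike. Origin: centre of the opening, on the case floor (6 mm above the table), where its block's underside rests.
- triangle_pocket: Triangular pocket: low dark open frame 12 mm high, inside an equilateral triangle, sides 23.5 mm from the centre, a corner along +x, walls 5 mm. One of four fixed on the pale floor of a fixed wooden case (224 mm square, rim 20 mm high), 104 mm apart two by two in any order, all turned alike. Origin: centre of the opening, on the case floor (6 mm above the table), where its block's underside rests.
There are look-alikes about, which are no part of the job. What is shaped like the square_block but turquoise is not meant.

How it is judged:
At the end, for the whole second after the job is handed in: Each of the four blocks rests released, still and flat (tilt under 0.1 rad) on the case floor in the pocket of its own shape: centre within 15 mm, underside within 4 mm of the floor. The small round and small square blocks stand upright within 20 mm of where they began (horizontal distance between round_block and round_pocket below 0.015 m and z of round_block in the frame of round_pocket between -0.004 and 0.004 m and angle between each of round_block, square_block, oblong_block, triangle_block's own z axis and vertical below 0.1 rad and linear speed of each of round_block, square_block, oblong_block, triangle_block below 0.02 m/s and horizontal distance between square_block and square_pocket below 0.015 m and z of square_block in the frame of square_pocket between -0.004 and 0.004 m and horizontal distance between oblong_block and oblong_pocket below 0.015 m and z of oblong_block in the frame of oblong_pocket between -0.004 and 0.004 m and horizontal distance between triangle_block and triangle_pocket below 0.015 m and z of triangle_block in the frame of triangle_pocket between -0.004 and 0.004 m and distance of each of small_round_block, small_square_block from where it was at the start of the episode below 0.02 m and angle between each of small_round_block, small_square_block's own z axis and vertical below 0.15 rad); the robot touches nothing.
It fails at once if the small round or the small square block is shifted by more than 20 mm (distance of any of small_round_block, small_square_block from where it was at the start of the episode above 0.02 m).
It fails at once if the round block is dropped or thrown (faster than 0.75 m/s out of the fingers, a free fall of about 30 mm) (linear speed of round_block above 0.75 m/s and contact force between the fingers and round_block below 0.05 N).
It fails at once if the square block is dropped or thrown (faster than 0.75 m/s out of the fingers, a free fall of about 30 mm) (linear speed of square_block above 0.75 m/s and contact force between the fingers and square_block below 0.05 N).
It fails at once if the oblong block is dropped or thrown (faster than 0.75 m/s out of the fingers, a free fall of about 30 mm) (linear speed of oblong_block above 0.75 m/s and contact force between the fingers and oblong_block below 0.05 N).
It fails at once if the triangle block is dropped or thrown (faster than 0.75 m/s out of the fingers, a free fall of about 30 mm) (linear speed of triangle_block above 0.75 m/s and contact force between the fingers and triangle_block below 0.05 N).
It also fails if it takes over 109 s, if anything falls off the work surface, if the arm or the gripper's body presses on something with over 40 N, if the wrist force passes 120 N, or if a joint passes its speed limit or range.

## Working session

There is one attempt and no reset: what is moved stays moved. The work goes in short steps, Python scripts to look and compute and a tool call to move; the robot and the scene stay as the last step left them, time stands still between calls to the robot, and variables do not carry over. Pictures are saved under pics/ and viewed, at most 14 in all, crops included, and the job is handed in when it is done.

Besides the shell and the picture viewer there is one more tool, called after "Emit:" as name(argument=value, ...) on one line, values as JSON. servo_tool: Moves the arm, as the interface text tells. Its arguments: {"type":"object","properties":{"delta_rot":{"type":"array"},"travel":{"type":"array"},"hand":{"type":"array"},"force":{"type":"number"}},"required":["delta_rot","travel","hand"]}

```bash
mkdir -p pics
python3 - <<'E'
from bench import readout, imaging, job, arm
import cv2
for n in("top","scene"):
    cv2.imwrite(f"pics/{n}0.png",imaging.get_image(n)[:,:,::-1])
    c=imaging.calibration(n);print(n,c["intrinsics"],c["world_to_cam"])
print(readout.get_state(),arm.pinch_z)
E
```

```text
top [[525.41559229   0.         322.69678845]
 [  0.         525.41559229 250.33812319]
 [  0.           0.           1.        ]] [[-0.02313893 -0.99937533 -0.02671199 -0.03050896]
 [-0.99457034  0.02572292 -0.10083731  0.51636996]
 [ 0.10146143  0.02423368 -0.99454427  0.93499883]
 [ 0.          0.          0.          1.        ]]
scene [[527.16544596   0.         311.90637033]
 [  0.         527.16544596 238.9312881 ]
 [  0.           0.           1.        ]] [[ 0.73776394  0.67500558  0.00847553 -0.35415045]
 [ 0.48504949 -0.52133106 -0.70209751 -0.24323049]
 [-0.46950118  0.52209328 -0.71203037  1.35258269]
 [ 0.          0.          0.          1.        ]]
{'time_s': 0.1, 'joint_positions': array([ 1.28421215,  0.62920437,  0.03846448,  1.51826986, -0.02700429,
        0.99630225, -0.01999825]), 'joint_velocities': array([-0.00062431, -0.00150325,  0.00088292, -0.00207762,  0.00075641,
       -0.00095555, -0.00024742]), 'joint_efforts': array([ 3.56835735e-03, -5.64532077e+01,  1.23053055e+00, -1.93975621e+01,
        1.12694304e-02,  5.36766514e-03,  2.50295903e-05]), 'tcp_pos': array([ 0.14224474, -0.63367413,  0.23051274]), 'ee_rot': array([-3.13992742e+00,  2.21282582e-05,  2.20767624e-01]), 'ft_force': array([-0.19108139, -0.50196112,  0.77749505]), 'moment': array([-0.00882852, -0.00976075, -0.00409493]), 'finger_force': 0.0, 'opening': 0.08539718462177368} 0.0187
```

View pics/top0.png

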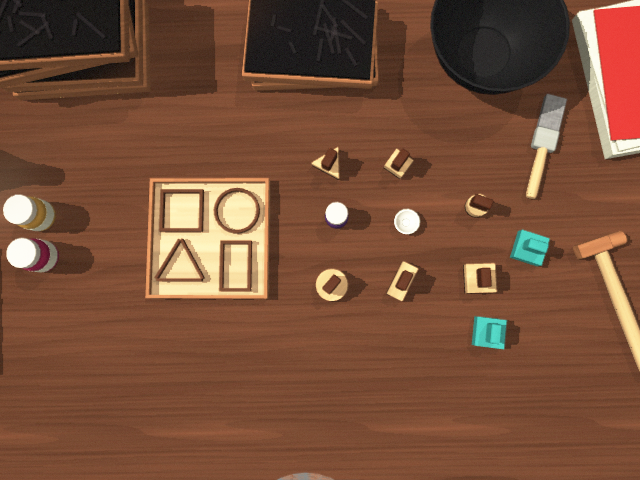

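View pics/scene0.png

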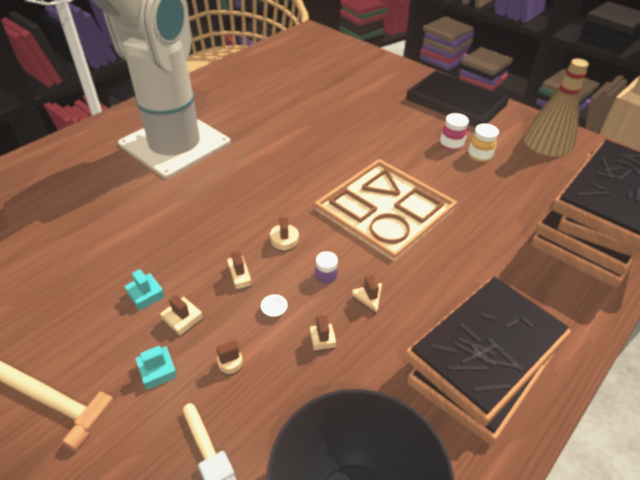

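The top view has x up and y left. The case is at cols 146-270, rows 178-298, with square and round pockets in its upper row and triangle and oblong in the lower. The blocks are: triangle (330,162), small square (398,163), small round (479,206), round (332,285), oblong (403,282) and square (481,279). There is also a jar at (337,215) and a bowl at (407,222). I'll enlarge these areas.

Run:
```python
import cv2
im=cv2.imread("pics/top0.png")
cv2.imwrite("pics/c1.png",cv2.resize(im[172:304,140:275],None,fx=4.5,fy=4.5,interpolation=cv2.INTER_CUBIC))
cv2.imwrite("pics/c2.png",cv2.resize(im[140:310,305:505],None,fx=3.5,fy=3.5,interpolation=cv2.INTER_CUBIC))
```

```text
(no output)
```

View pics/c1.png

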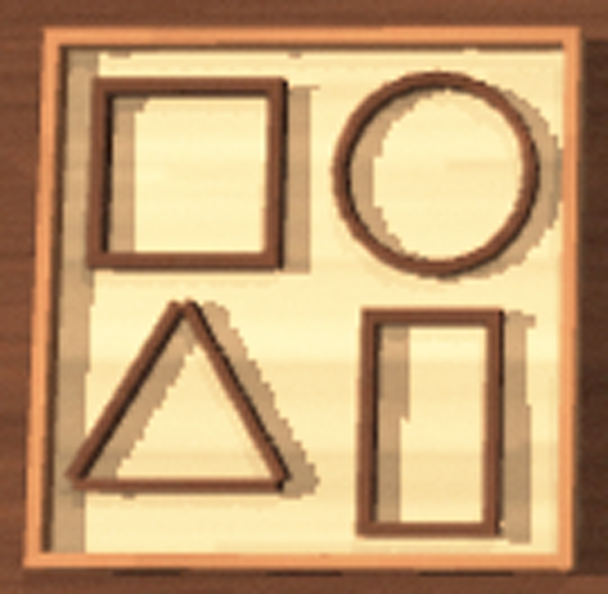

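View pics/c2.png

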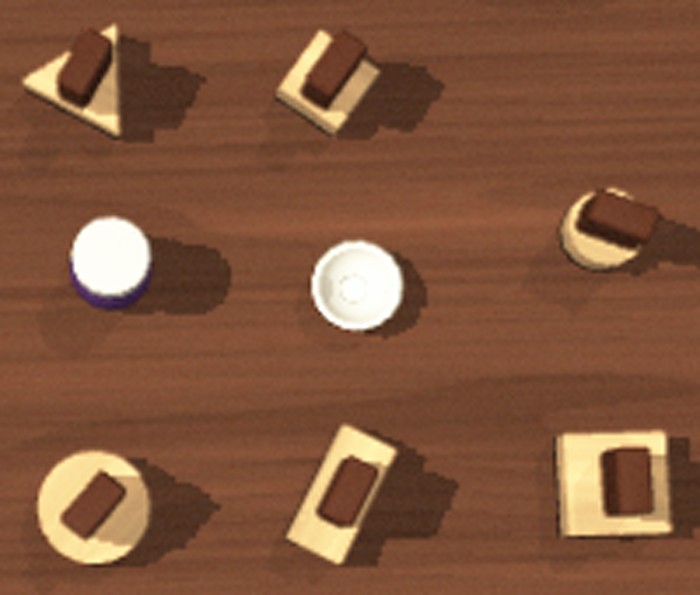

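The crop c1 shows the case turned almost square to world x, with square and round at top and triangle (corner up, so +x) and oblong at bottom. In c2, each handle lies along its block's own long or corner axis. I'll fit poses from the picked corners and check them with an overlay.

```bash
cat > h.py <<'E'
import numpy as np, cv2
from scipy.optimize import least_squares
from bench import readout, imaging
C=imaging.calibration("top");K=C["intrinsics"];T=C["world_to_cam"]
def proj(P):
    P=np.atleast_2d(P);c=P@T[:3,:3].T+T[:3,3];return (c@K.T)[:,:2]/c[:,2:]
def unproj(uv,z):
    uv=np.atleast_2d(uv).astype(float);d=np.c_[uv,np.ones(len(uv))]@np.linalg.inv(K).T@T[:3,:3]
    o=-T[:3,:3].T@T[:3,3];return (o+d*((z-o[2])/d[:,2])[:,None])[:,:2]
def body(p,L,z):
    c,s=np.cos(p[2]),np.sin(p[2]);L=np.array(L,float)
    return np.c_[L@np.array([[c,s],[-s,c]])+p[:2],np.full(len(L),z)]
def fit(groups,p0):   # groups: (local pts mm, z mm, pixels)
    f=lambda p:np.concatenate([(proj(body(p,np.array(L)/1e3,z/1e3))-uv).ravel() for L,z,uv in groups])
    r=least_squares(f,p0);return r.x,np.sqrt(np.mean(r.fun**2))
def rect(a,b):return [(a/2,b/2),(a/2,-b/2),(-a/2,-b/2),(-a/2,b/2)]
tri=lambda R:[(R*np.cos(a),R*np.sin(a)) for a in (0,2*np.pi/3,-2*np.pi/3)]
circ=lambda R:[(R*np.cos(a),R*np.sin(a)) for a in np.linspace(0,6.283,24)]
E
cat > fit.py <<'E'
from h import *
c1=lambda L:(np.array(L)+.5)/4.5-.5+[140,172]
c2=lambda L:(np.array(L)+.5)/3.5-.5+[305,140]
# case: x up, y left in image -> corner order (+,+)=TL,(+,-)=TR,(-,-)=BR,(-,+)=BL
def sh(L,dx,dy):return [(a+dx,b+dy) for a,b in L]
case,e=fit([(rect(224,224),20,c1([(45,28),(581,28),(573,570),(25,567)])),
 (sh(rect(80,80),52,52),18,c1([(95,78),(287,79),(283,270),(88,268)])),
 (sh(rect(94,58),-52,-52),18,c1([(362,310),(504,310),(501,536),(357,534)])),
 ([(52,-52)],18,c1([(438,174)]))],[.5,.2,0])
print("case",case,e)
B={}
B["tri"]=fit([(tri(33.5),22,c2([(117,24),(22,79),(119,130)]))],[.6,-.05,-.5])
B["sq"]=fit([(rect(52,52),22,c2([(566,433),(666,430),(669,533),(568,535)]))],[.45,-.3,0])
B["obl"]=fit([(rect(66,30),22,c2([(346,424),(397,455),(340,560),(288,535)]))],[.45,-.2,-.4])
r=unproj(c2([(95,505)]),.022)[0]
h=unproj(c2([(66,521),(112,484)]),.056);d=h[1]-h[0]
B["rnd"]=([r[0],r[1],-0.75],0)
for k,v in B.items():print(k,np.round(v[0],4),v[1],"r",np.hypot(*v[0][:2]))
P={"tri":(52*-1,52),"sq":(52,52),"obl":(-52,-52),"rnd":(52,-52)}
for k,v in P.items():print("pocket",k,np.round(body(case,[np.array(v)/1e3],0)[0,:2],4))
S={"tri":tri(33.5),"sq":rect(52,52),"obl":rect(66,30),"rnd":circ(29)}
im=cv2.imread("pics/top0.png")
def draw(im,p,L,z,col,s,o):
    q=proj(body(p,np.array(L)/1e3,z/1e3));q=((q-o+.5)*s-.5)*16
    cv2.polylines(im,[q.round().astype(int)],True,col,1,cv2.LINE_AA,4)
a=cv2.resize(im[140:310,305:505],None,fx=3.5,fy=3.5,interpolation=cv2.INTER_CUBIC)
for k in S:
    draw(a,B[k][0],S[k],22,(0,255,0),3.5,[305,140]);draw(a,B[k][0],rect(34,18),56,(255,255,0),3.5,[305,140])
b=cv2.resize(im[172:304,140:275],None,fx=4.5,fy=4.5,interpolation=cv2.INTER_CUBIC)
draw(b,case,rect(224,224),20,(0,255,0),4.5,[140,172])
for L,(x,y) in ((rect(80,80),P["sq"]),(circ(43),P["rnd"]),(rect(94,58),P["obl"]),(tri(57),P["tri"])):draw(b,case,sh(L,x,y),18,(0,255,0),4.5,[140,172])
cv2.imwrite("pics/oa.png",a);cv2.imwrite("pics/ob.png",b)
E
python3 fit.py
```

```text
case [ 0.54570604  0.1695193  -0.02796077] 0.3577865930647516
tri [ 0.6816 -0.0591 -0.5311] 0.1784639619845834 r 0.6841632137133095
sq [ 0.4589 -0.3286 -0.0142] 0.3046482737675535 r 0.5644671502350515
obl [ 0.4568 -0.187  -0.524 ] 0.5342027721679616 r 0.49361832335722783
rnd [ 0.4539 -0.0582 -0.75  ] 0 r 0.457604626374931
pocket tri [0.4952 0.223 ]
pocket sq [0.5991 0.22  ]
pocket obl [0.4923 0.119 ]
pocket rnd [0.5962 0.1161]
```

View pics/oa.png

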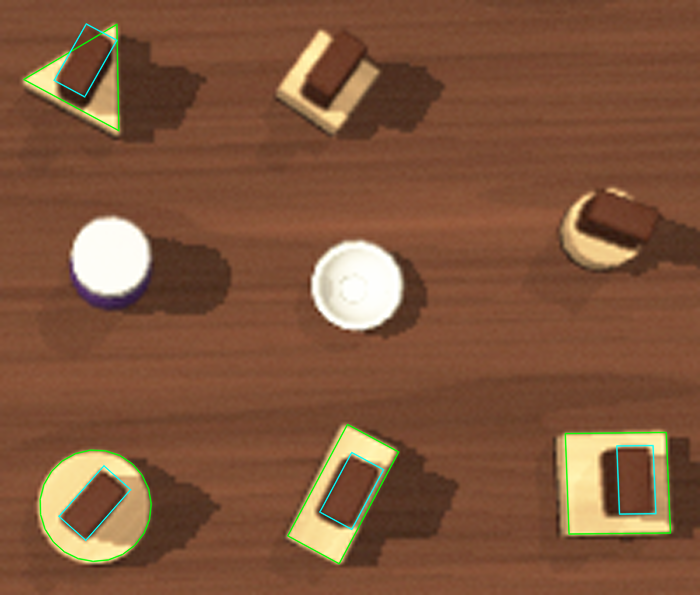

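View pics/ob.png

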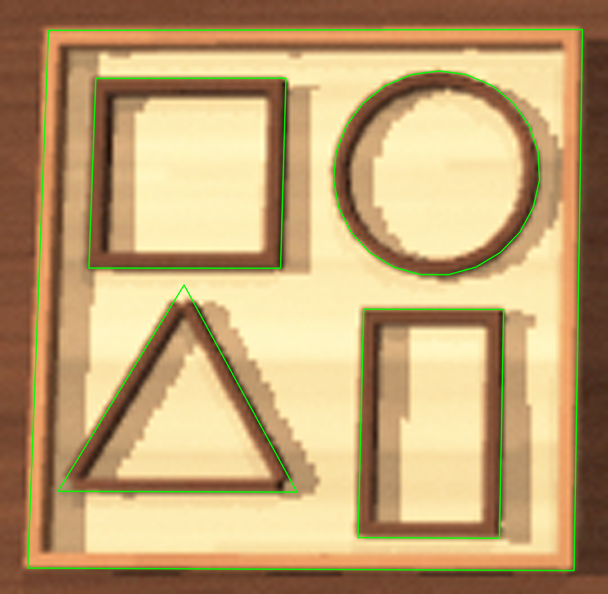

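The overlays fit the case, pockets and blocks to within about 2 mm. Now a planner to convert targets into moves.

```bash
cat > plan.py <<'E'
import sys,numpy as np
from scipy.spatial.transform import Rotation as R
from bench import readout
s=readout.get_state();x,y,z,yaw=map(float,sys.argv[1:5])
r=R.from_euler("xyz",s["ee_rot"]);g=R.from_euler("xyz",[np.pi,0,yaw])
print("travel",np.round(r.inv().apply(np.array([x,y,z])-s["tcp_pos"])*1e3,1),"rot",np.round((r.inv()*g).as_rotvec(degrees=True),1),
 "t",s["time_s"],"tcp",np.round(s["tcp_pos"],4),"yaw",np.round(s["ee_rot"],3),"j7",round(s["joint_positions"][6],2))
E
python3 plan.py .4589 -.3286 .12 -.014
```

```text
travel [ 375.8 -228.1  110.9] rot [-0.1  0.  13.5] t 0.1 tcp [ 0.1422 -0.6337  0.2305] yaw [-3.14   0.     0.221] j7 -0.02
```

Emit:
servo_tool(travel=[[376, -228, 111], [376, -228, 111], [376, -228, 111], [376, -228, 111], [376, -228, 111], [376, -228, 111], [376, -228, 111], [376, -228, 111], [376, -228, 111], [376, -228, 111], [376, -228, 111], [376, -228, 111]], delta_rot=[[0, 0, 13.5], [0, 0, 13.5], [0, 0, 13.5], [0, 0, 13.5], [0, 0, 13.5], [0, 0, 13.5], [0, 0, 13.5], [0, 0, 13.5], [0, 0, 13.5], [0, 0, 13.5], [0, 0, 13.5], [0, 0, 13.5]], hand=[0.55, 0.55, 0.55, 0.55, 0.55, 0.55, 0.55, 0.55, 0.55, 0.55, 0.55, 0.55], force=40)

```text
time_s: 1.3
tcp_pos: [0.4581, -0.3307, 0.1203]
ee_rot: [3.141, 0.001, -0.016]
ft_force: [-0.6, -0.1, 0.8]
opening: 0.0466
finger_force: 0.0
```

```bash
python3 plan.py .4589 -.3286 .028 -.014
python3 - <<'E'
from bench import imaging
import cv2
cv2.imwrite("pics/w1.png",imaging.get_image("wrist")[:,:,::-1])
E
```

```text
travel [ 0.8 -2.2 92.3] rot [ 0.1  0.1 -0.1] t 1.3 tcp [ 0.4581 -0.3307  0.1203] yaw [ 3.141e+00  1.000e-03 -1.600e-02] j7 -0.9
```

View pics/w1.png

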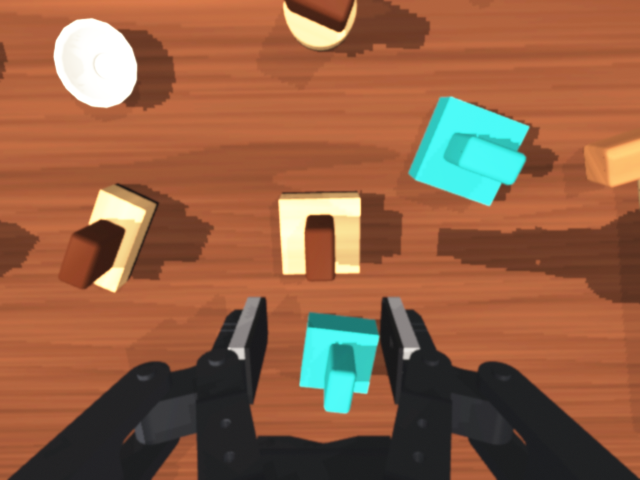

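The wrist view shows the square block's handle at (320,247), midway between the fingers. I'll descend.

Emit:
servo_tool(travel=[[1, -2, 30], [1, -2, 60], [1, -2, 80], [1, -2, 92], [1, -2, 92], [1, -2, 92], [1, -2, 92], [1, -2, 92], [1, -2, 92], [1, -2, 92], [1, -2, 92], [1, -2, 92]], delta_rot=[[0, 0, 0], [0, 0, 0], [0, 0, 0], [0, 0, 0], [0, 0, 0], [0, 0, 0], [0, 0, 0], [0, 0, 0], [0, 0, 0], [0, 0, 0], [0, 0, 0], [0, 0, 0]], hand=[0.55, 0.55, 0.55, 0.55, 0.55, 0.55, 0, 0, 0, 0, 0, 0], force=40)

```text
time_s: 2.55
tcp_pos: [0.461, -0.328, 0.0294]
ee_rot: [3.14, -0.002, -0.015]
ft_force: [-0.7, -0.5, 5.9]
opening: 0.0176
finger_force: 43.1
```

```bash
python3 plan.py .5991 .220 .16 -.028
```

```text
travel [ 130.1 -549.9 -131. ] rot [ 0.1 -0.1  0.7] t 2.55 tcp [ 0.461  -0.328   0.0294] yaw [ 3.14e+00 -2.00e-03 -1.50e-02] j7 -0.89
```

Emit:
servo_tool(travel=[[0, 0, -20], [0, 0, -60], [0, 0, -100], [5, -20, -131], [15, -60, -131], [25, -105, -131], [37, -155, -131], [48, -203, -131], [60, -251, -131], [71, -300, -131], [83, -350, -131], [94, -398, -131]], delta_rot=[[0, 0, 0], [0, 0, 0], [0, 0, 0], [0, 0, 0], [0, 0, 0], [0, 0, 0], [0, 0, 0], [0, 0, 0], [0, 0, 0], [0, 0, 0], [0, 0, 0], [0, 0, 0]], hand=[0, 0, 0, 0, 0, 0, 0, 0, 0, 0, 0, 0])

```text
time_s: 3.75
tcp_pos: [0.5601, 0.0703, 0.1595]
ee_rot: [3.142, -0.0, -0.015]
ft_force: [1.3, -1.2, -1.0]
opening: 0.0174
finger_force: 42.2
```

```bash
python3 plan.py .601 .220 .0355 -.028
```

```text
travel [  38.8 -150.3  124. ] rot [ 0.  -0.   0.8] t 3.75 tcp [0.5601 0.0703 0.1595] yaw [ 3.142 -0.    -0.015] j7 -1.61
```

Emit:
servo_tool(travel=[[10, -40, 0], [21, -80, 0], [31, -120, 0], [39, -150, 20], [39, -150, 50], [39, -150, 75], [39, -150, 95], [39, -150, 110], [39, -150, 118], [39, -150, 123], [39, -150, 123], [39, -150, 123]], delta_rot=[[0, 0, 0.8], [0, 0, 0.8], [0, 0, 0.8], [0, 0, 0.8], [0, 0, 0.8], [0, 0, 0.8], [0, 0, 0.8], [0, 0, 0.8], [0, 0, 0.8], [0, 0, 0.8], [0, 0, 0.8], [0, 0, 0.8]], hand=[0, 0, 0, 0, 0, 0, 0, 0, 0, 0, 0, 0])

```text
time_s: 4.95
tcp_pos: [0.6019, 0.2177, 0.0372]
ee_rot: [-3.141, -0.001, -0.029]
ft_force: [-0.3, -0.7, 0.1]
opening: 0.0173
finger_force: 42.1
```

```bash
python3 plan.py .601 .220 .0355 -.028
```

```text
travel [-1.  -2.3  1.7] rot [-0.  -0.1 -0.1] t 4.95 tcp [0.6019 0.2177 0.0372] yaw [-3.141e+00 -1.000e-03 -2.900e-02] j7 -1.81
```

Lower 1.5 mm more, release to about 40 mm, then rise.

Emit:
servo_tool(travel=[[-1, -1, 1.5], [-1, -1, 2], [-1, -1, 2], [-1, -1, 2], [-1, -1, 2], [-1, -1, 2], [-1, -1, 2], [-1, -1, -30], [-1, -1, -70], [-1, -1, -110], [-1, -1, -125], [-1, -1, -125]], delta_rot=[[0, 0, 0], [0, 0, 0], [0, 0, 0], [0, 0, 0], [0, 0, 0], [0, 0, 0], [0, 0, 0], [0, 0, 0], [0, 0, 0], [0, 0, 0], [0, 0, 0], [0, 0, 0]], hand=[0, 0, 0, 0.5, 0.5, 0.5, 0.5, 0.5, 0.5, 0.5, 0.5, 0.5])

```text
time_s: 6.15
tcp_pos: [0.6019, 0.2191, 0.1639]
ee_rot: [-3.14, -0.005, -0.029]
ft_force: [0.2, -0.1, 0.3]
opening: 0.0428
finger_force: 0.0
```

```bash
python3 plan.py .4539 -.0582 .12 -.75
python3 - <<'E'
from bench import imaging
import cv2
cv2.imwrite("pics/w2.png",imaging.get_image("wrist")[:,:,::-1])
E
```

```text
travel [-140.2  281.6   42.7] rot [-0.2 -0.2 41.3] t 6.15 tcp [0.6019 0.2191 0.1639] yaw [-3.14  -0.005 -0.029] j7 -1.84
```

View pics/w2.png

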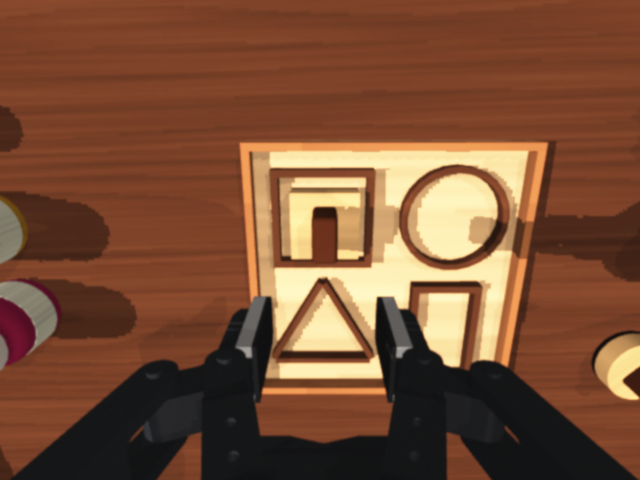

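The square block sits centred inside the square pocket at (323,222). Next is the round block.

Emit:
servo_tool(travel=[[-18, 36, 0], [-38, 76, 0], [-58, 116, 0], [-78, 158, 0], [-98, 198, 0], [-120, 240, 10], [-140, 281, 25], [-140, 281, 43], [-140, 281, 43], [-140, 281, 43], [-140, 281, 43]], delta_rot=[[0, 0, 6], [0, 0, 12], [0, 0, 18], [0, 0, 24], [0, 0, 30], [0, 0, 36], [0, 0, 41], [0, 0, 41], [0, 0, 41], [0, 0, 41], [0, 0, 41]], hand=[0.55, 0.55, 0.55, 0.55, 0.55, 0.55, 0.55, 0.55, 0.55, 0.55, 0.55])

```text
time_s: 7.3
tcp_pos: [0.4528, -0.0573, 0.1183]
ee_rot: [-3.141, 0.0, -0.742]
ft_force: [0.8, 0.3, 0.1]
opening: 0.0472
finger_force: 0.0
```

```bash
python3 plan.py .4539 -.0582 .028 -.75
```

```text
travel [ 1.4 -0.1 90.3] rot [-0.   0.   0.4] t 7.3 tcp [ 0.4528 -0.0573  0.1183] yaw [-3.141  0.    -0.742] j7 -1.87
```

Emit:
servo_tool(travel=[[1, 0, 30], [1, 0, 60], [1, 0, 78], [1, 0, 89], [1, 0, 89], [1, 0, 89], [1, 0, 89], [1, 0, 89], [1, 0, 89], [1, 0, 89], [1, 0, 89], [1, 0, 89]], delta_rot=[[0, 0, 0], [0, 0, 0], [0, 0, 0], [0, 0, 0], [0, 0, 0], [0, 0, 0], [0, 0, 0], [0, 0, 0], [0, 0, 0], [0, 0, 0], [0, 0, 0], [0, 0, 0]], hand=[0.55, 0.55, 0.55, 0.55, 0.55, 0.55, 0, 0, 0, 0, 0, 0])

```text
time_s: 8.5
tcp_pos: [0.4537, -0.0588, 0.0302]
ee_rot: [-3.14, -0.001, -0.744]
ft_force: [0.4, 0.2, 6.9]
opening: 0.0177
finger_force: 40.2
```

```bash
python3 plan.py .5962 .1161 .16 -.75
```

```text
travel [ -13.5 -225.4 -129.5] rot [-0.1 -0.1  0.3] t 8.5 tcp [ 0.4537 -0.0588  0.0302] yaw [-3.14e+00 -1.00e-03 -7.44e-01] j7 -1.75
```

Emit:
servo_tool(travel=[[0, 0, -20], [0, 0, -60], [0, 0, -100], [-1, -15, -129], [-3, -50, -130], [-6, -95, -130], [-8, -140, -130], [-11, -180, -130], [-13, -212, -130], [-13.5, -225, -130], [-13.5, -225, -130], [-13.5, -225, -110]], delta_rot=[[0, 0, 0], [0, 0, 0], [0, 0, 0], [0, 0, 0], [0, 0, 0], [0, 0, 0], [0, 0, 0], [0, 0, 0], [0, 0, 0], [0, 0, 0], [0, 0, 0], [0, 0, 0]], hand=[0, 0, 0, 0, 0, 0, 0, 0, 0, 0, 0, 0])

```text
time_s: 9.7
tcp_pos: [0.5964, 0.1139, 0.1412]
ee_rot: [-3.139, -0.003, -0.746]
ft_force: [0.1, -0.3, -2.0]
opening: 0.0174
finger_force: 39.3
```

```bash
python3 plan.py .5962 .1161 .0365 -.75
```

```text
travel [ -2.   -1.2 104.7] rot [-0.1 -0.2  0.2] t 9.7 tcp [0.5964 0.1139 0.1412] yaw [-3.139e+00 -3.000e-03 -7.460e-01] j7 -2.19
```

Emit:
servo_tool(travel=[[-2, -1, 30], [-2, -1, 60], [-2, -1, 80], [-2, -1, 95], [-2, -1, 102], [-2, -1, 105], [-2, -1, 105], [-2, -1, 105]], delta_rot=[[0, 0, 0], [0, 0, 0], [0, 0, 0], [0, 0, 0], [0, 0, 0], [0, 0, 0], [0, 0, 0], [0, 0, 0]], hand=[0, 0, 0, 0, 0, 0, 0, 0])

```text
time_s: 10.5
tcp_pos: [0.5938, 0.116, 0.0362]
ee_rot: [3.14, 0.0, -0.746]
ft_force: [-4.0, -1.2, 8.7]
opening: 0.0175
finger_force: 40.7
```

Emit:
servo_tool(travel=[[0, 0, 0], [0, 0, 0], [0, 0, 0], [0, 0, 0], [0, 0, -30], [0, 0, -70], [0, 0, -110], [0, 0, -125], [0, 0, -125]], delta_rot=[[0, 0, 0], [0, 0, 0], [0, 0, 0], [0, 0, 0], [0, 0, 0], [0, 0, 0], [0, 0, 0], [0, 0, 0], [0, 0, 0]], hand=[0.5, 0.5, 0.5, 0.5, 0.5, 0.5, 0.5, 0.5, 0.5])

```text
time_s: 11.4
tcp_pos: [0.5966, 0.118, 0.1621]
ee_rot: [-3.137, -0.003, -0.744]
ft_force: [-1.1, -0.9, -1.1]
opening: 0.0427
finger_force: 0.0
```

```bash
python3 plan.py .4568 -.187 .12 -.524
```

```text
travel [103.6 319.2  40.9] rot [ -0.2  -0.2 -12.6] t 11.4 tcp [0.5966 0.118  0.1621] yaw [-3.137e+00 -3.000e-03 -7.440e-01] j7 -2.2
```

Emit:
servo_tool(travel=[[13, 38, 0], [26, 80, 0], [39, 120, 0], [53, 162, 0], [66, 204, 0], [80, 245, 0], [93, 286, 5], [104, 318, 20], [104, 318, 41], [104, 318, 41], [104, 318, 41], [104, 318, 41]], delta_rot=[[0, 0, -3], [0, 0, -6], [0, 0, -9], [0, 0, -12], [0, 0, -12.5], [0, 0, -12.5], [0, 0, -12.5], [0, 0, -12.5], [0, 0, -12.5], [0, 0, -12.5], [0, 0, -12.5], [0, 0, -12.5]], hand=[0.55, 0.55, 0.55, 0.55, 0.55, 0.55, 0.55, 0.55, 0.55, 0.55, 0.55, 0.55])

```text
time_s: 12.6
tcp_pos: [0.4564, -0.1857, 0.1185]
ee_rot: [-3.141, -0.0, -0.524]
ft_force: [1.0, -0.3, 0.2]
opening: 0.047
finger_force: 0.0
```

```bash
python3 plan.py .4568 -.187 .028 -.524
```

```text
travel [ 1.   0.9 90.5] rot [-0. -0. -0.] t 12.6 tcp [ 0.4564 -0.1857  0.1185] yaw [-3.141 -0.    -0.524] j7 -1.43
```

Emit:
servo_tool(travel=[[1, 1, 30], [1, 1, 60], [1, 1, 78], [1, 1, 89], [1, 1, 89], [1, 1, 89], [1, 1, 89], [1, 1, 89], [1, 1, 89], [1, 1, 89], [1, 1, 89], [1, 1, 89]], delta_rot=[[0, 0, 0], [0, 0, 0], [0, 0, 0], [0, 0, 0], [0, 0, 0], [0, 0, 0], [0, 0, 0], [0, 0, 0], [0, 0, 0], [0, 0, 0], [0, 0, 0], [0, 0, 0]], hand=[0.55, 0.55, 0.55, 0.55, 0.55, 0.55, 0, 0, 0, 0, 0, 0])

```text
time_s: 13.8
tcp_pos: [0.4568, -0.1881, 0.0302]
ee_rot: [-3.141, -0.002, -0.526]
ft_force: [0.2, 0.2, 6.0]
opening: 0.0171
finger_force: 46.2
```

```bash
python3 plan.py .4923 .119 .16 -.028
```

```text
travel [-123.3 -283.5 -129.9] rot [ -0.   -0.1 -28.5] t 13.8 tcp [ 0.4568 -0.1881  0.0302] yaw [-3.141e+00 -2.000e-03 -5.260e-01] j7 -1.36
```

Emit:
servo_tool(travel=[[0, 0, -20], [0, 0, -60], [0, 0, -100], [-6, -14, -129], [-19, -44, -130], [-37, -86, -130], [-55, -128, -130], [-74, -170, -130], [-92, -212, -130], [-110, -254, -130], [-121, -278, -130], [-123, -283, -130]], delta_rot=[[0, 0, 0], [0, 0, 0], [0, 0, 0], [0, 0, -4], [0, 0, -8], [0, 0, -12], [0, 0, -16], [0, 0, -20], [0, 0, -24], [0, 0, -28.5], [0, 0, -28.5], [0, 0, -28.5]], hand=[0, 0, 0, 0, 0, 0, 0, 0, 0, 0, 0, 0])

```text
time_s: 15.0
tcp_pos: [0.4917, 0.1231, 0.1593]
ee_rot: [-3.14, -0.0, -0.022]
ft_force: [0.3, 0.4, -0.8]
opening: 0.0167
finger_force: 45.3
```

```bash
python3 plan.py .4923 .119 .0365 -.028
```

```text
travel [  0.7   4.3 122.8] rot [-0.1 -0.   0.3] t 15.0 tcp [0.4917 0.1231 0.1593] yaw [-3.14  -0.    -0.022] j7 -1.68
```

Emit:
servo_tool(travel=[[0, 0, 0], [0, 0, 30], [0, 0, 60], [0, 0, 75], [0, 0, 75], [0, 0, 75]], delta_rot=[[0, 0, 0], [0, 0, 0], [0, 0, 0], [0, 0, 0], [0, 0, 0], [0, 0, 0]], hand=[0, 0, 0, 0, 0, 0])

```text
time_s: 15.6
tcp_pos: [0.492, 0.1167, 0.0846]
ee_rot: [3.141, 0.0, -0.031]
ft_force: [-0.2, 0.5, -0.5]
opening: 0.0176
finger_force: 45.3
```

```bash
python3 plan.py .4923 .119 .0365 -.028
```

```text
travel [ 0.2 -2.3 48.1] rot [ 0.1  0.  -0.2] t 15.6 tcp [0.492  0.1167 0.0846] yaw [ 3.141  0.    -0.031] j7 -1.63
```

Emit:
servo_tool(travel=[[0, -1, 20], [0, -1, 35], [0, -1, 43], [0, -1, 47], [0, -1, 48.5], [0, -1, 48.5], [0, -1, 48.5]], delta_rot=[[0, 0, 0], [0, 0, 0], [0, 0, 0], [0, 0, 0], [0, 0, 0], [0, 0, 0], [0, 0, 0]], hand=[0, 0, 0, 0, 0, 0, 0])

```text
time_s: 16.3
tcp_pos: [0.4923, 0.1196, 0.0364]
ee_rot: [-3.141, -0.001, -0.029]
ft_force: [-0.9, -0.4, -0.8]
opening: 0.0171
finger_force: 45.4
```

Emit:
servo_tool(travel=[[0, 0, 1], [0, 0, 1], [0, 0, 1], [0, 0, 1], [0, 0, 1], [0, 0, 1], [0, 0, -30], [0, 0, -70], [0, 0, -110], [0, 0, -125], [0, 0, -125]], delta_rot=[[0, 0, 0], [0, 0, 0], [0, 0, 0], [0, 0, 0], [0, 0, 0], [0, 0, 0], [0, 0, 0], [0, 0, 0], [0, 0, 0], [0, 0, 0], [0, 0, 0]], hand=[0, 0, 0.5, 0.5, 0.5, 0.5, 0.5, 0.5, 0.5, 0.5, 0.5])

```text
time_s: 17.4
tcp_pos: [0.4935, 0.12, 0.1631]
ee_rot: [-3.14, -0.005, -0.029]
ft_force: [0.1, 0.6, 0.4]
opening: 0.0425
finger_force: 0.0
```

```bash
python3 plan.py .6816 -.0591 .12 -.531
```

```text
travel [192.9 173.7  43.7] rot [-0.2 -0.2 28.8] t 17.4 tcp [0.4935 0.12   0.1631] yaw [-3.14  -0.005 -0.029] j7 -1.67
```

Emit:
servo_tool(travel=[[24, 22, 0], [50, 45, 0], [80, 72, 0], [110, 99, 0], [140, 126, 0], [170, 153, 10], [191, 173, 30], [191, 173, 43], [191, 173, 43], [191, 173, 43], [191, 173, 43], [191, 173, 43]], delta_rot=[[0, 0, 5], [0, 0, 10], [0, 0, 15], [0, 0, 20], [0, 0, 25], [0, 0, 28.8], [0, 0, 28.8], [0, 0, 28.8], [0, 0, 28.8], [0, 0, 28.8], [0, 0, 28.8], [0, 0, 28.8]], hand=[0.55, 0.55, 0.55, 0.55, 0.55, 0.55, 0.55, 0.55, 0.55, 0.55, 0.55, 0.55])

```text
time_s: 18.6
tcp_pos: [0.6781, -0.0578, 0.1188]
ee_rot: [-3.14, -0.001, -0.53]
ft_force: [0.2, 0.7, 0.3]
opening: 0.0468
finger_force: 0.0
```

```bash
python3 plan.py .6803 -.0591 .028 -.531;python3 - <<'E'
from bench import imaging
import cv2
cv2.imwrite("pics/w3.png",imaging.get_image("wrist")[:,:,::-1])
E
```

```text
travel [ 2.5  0.1 90.9] rot [-0.1 -0.1  0. ] t 18.6 tcp [ 0.6781 -0.0578  0.1188] yaw [-3.14e+00 -1.00e-03 -5.30e-01] j7 -1.77
```

View pics/w3.png

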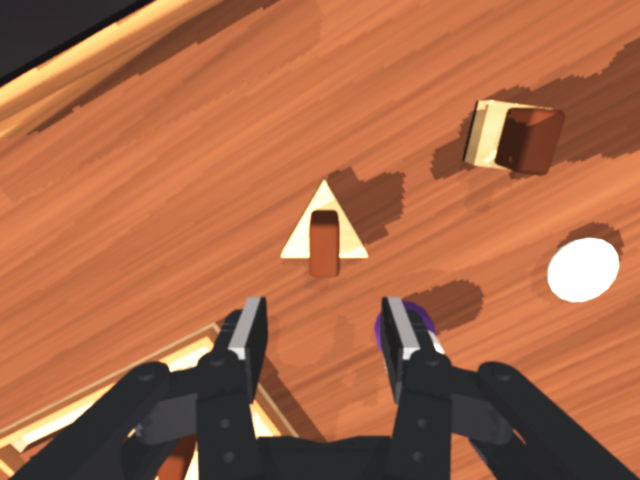

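The triangle block is centred between the fingers at (324,240), with its corner along tool +x. I'll grasp it.

Emit:
servo_tool(travel=[[1, 0, 30], [1, 0, 60], [1, 0, 78], [1, 0, 89], [1, 0, 89], [1, 0, 89], [1, 0, 89], [1, 0, 89], [1, 0, 89], [1, 0, 89], [1, 0, 89], [1, 0, 89]], delta_rot=[[0, 0, 0], [0, 0, 0], [0, 0, 0], [0, 0, 0], [0, 0, 0], [0, 0, 0], [0, 0, 0], [0, 0, 0], [0, 0, 0], [0, 0, 0], [0, 0, 0], [0, 0, 0]], hand=[0.55, 0.55, 0.55, 0.55, 0.55, 0.55, 0, 0, 0, 0, 0, 0])

```text
time_s: 19.85
tcp_pos: [0.6796, -0.0596, 0.0301]
ee_rot: [-3.141, -0.002, -0.531]
ft_force: [-1.0, 0.3, 6.4]
opening: 0.0173
finger_force: 42.5
```

```bash
python3 plan.py .4952 .223 .16 -.028
```

```text
travel [-301.9 -150.3 -130.3] rot [ -0.   -0.1 -28.8] t 19.85 tcp [ 0.6796 -0.0596  0.0301] yaw [-3.141e+00 -2.000e-03 -5.310e-01] j7 -1.73
```

Emit:
servo_tool(travel=[[0, 0, -20], [0, 0, -60], [0, 0, -100], [-15, -7, -129], [-46, -23, -130], [-86, -43, -130], [-126, -63, -130], [-168, -84, -130], [-208, -104, -130], [-250, -125, -130], [-285, -142, -130], [-302, -150, -130]], delta_rot=[[0, 0, 0], [0, 0, 0], [0, 0, 0], [0, 0, -4], [0, 0, -8], [0, 0, -12], [0, 0, -16], [0, 0, -20], [0, 0, -24], [0, 0, -28.5], [0, 0, -28.8], [0, 0, -28.8]], hand=[0, 0, 0, 0, 0, 0, 0, 0, 0, 0, 0, 0])

```text
time_s: 21.05
tcp_pos: [0.4914, 0.227, 0.1588]
ee_rot: [-3.14, 0.002, -0.023]
ft_force: [-0.2, 0.6, -0.3]
opening: 0.0173
finger_force: 41.6
```

Emit:
servo_tool(travel=[[0, 0, 0], [0, 0, 30], [0, 0, 60], [0, 0, 75], [0, 0, 75], [0, 0, 75]], delta_rot=[[0, 0, 0], [0, 0, 0], [0, 0, 0], [0, 0, 0], [0, 0, 0], [0, 0, 0]], hand=[0, 0, 0, 0, 0, 0])

```text
time_s: 21.65
tcp_pos: [0.4953, 0.2218, 0.0841]
ee_rot: [3.141, -0.001, -0.031]
ft_force: [-0.4, -0.9, -0.2]
opening: 0.0173
finger_force: 41.6
```

```bash
python3 plan.py .4952 .223 .0365 -.028
```

```text
travel [-0.2 -1.3 47.6] rot [ 0.  -0.  -0.1] t 21.65 tcp [0.4953 0.2218 0.0841] yaw [ 3.141e+00 -1.000e-03 -3.100e-02] j7 -1.8
```

Emit:
servo_tool(travel=[[0, -1, 20], [0, -1, 35], [0, -1, 43], [0, -1, 47], [0, -1, 48.5], [0, -1, 48.5], [0, -1, 48.5]], delta_rot=[[0, 0, 0], [0, 0, 0], [0, 0, 0], [0, 0, 0], [0, 0, 0], [0, 0, 0], [0, 0, 0]], hand=[0, 0, 0, 0, 0, 0, 0])

```text
time_s: 22.35
tcp_pos: [0.4951, 0.2241, 0.0361]
ee_rot: [-3.141, -0.002, -0.029]
ft_force: [-0.3, -0.5, 2.7]
opening: 0.0175
finger_force: 41.8
```

Emit:
servo_tool(travel=[[0, 0, 0.5], [0, 0, 0.5], [0, 0, 0.5], [0, 0, 0.5], [0, 0, 0.5], [0, 0, 0.5], [0, 0, -30], [0, 0, -70], [0, 0, -110], [0, 0, -140], [0, 0, -140]], delta_rot=[[0, 0, 0], [0, 0, 0], [0, 0, 0], [0, 0, 0], [0, 0, 0], [0, 0, 0], [0, 0, 0], [0, 0, 0], [0, 0, 0], [0, 0, 0], [0, 0, 0]], hand=[0, 0, 0.5, 0.5, 0.5, 0.5, 0.5, 0.5, 0.5, 0.5, 0.5])

```text
time_s: 23.45
tcp_pos: [0.4971, 0.225, 0.1794]
ee_rot: [-3.138, -0.007, -0.029]
ft_force: [0.6, 0.4, -0.2]
opening: 0.0432
finger_force: 0.0
```

Emit:
servo_tool(travel=[[0, 40, -20], [0, 80, -40], [0, 120, -40], [0, 160, -40], [0, 200, -40], [0, 240, -40], [0, 280, -40], [0, 320, -40], [0, 320, -40], [0, 320, -40]], delta_rot=[[0, 0, 0], [0, 0, 0], [0, 0, 0], [0, 0, 0], [0, 0, 0], [0, 0, 0], [0, 0, 0], [0, 0, 0], [0, 0, 0], [0, 0, 0]], hand=[0.5, 0.5, 0.5, 0.5, 0.5, 0.5, 0.5, 0.5, 0.5, 0.5])

```text
time_s: 24.45
tcp_pos: [0.4845, -0.0966, 0.2146]
ee_rot: [-3.141, 0.001, -0.032]
ft_force: [-0.4, -0.0, 0.2]
opening: 0.0428
finger_force: 0.0
```

Run:
```python
from bench import imaging
import cv2
im=imaging.get_image("top")[:,:,::-1]
cv2.imwrite("pics/t2.png",cv2.resize(im[130:320,130:330],None,fx=3,fy=3,interpolation=cv2.INTER_CUBIC))
```

```text
(no output)
```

View pics/t2.png

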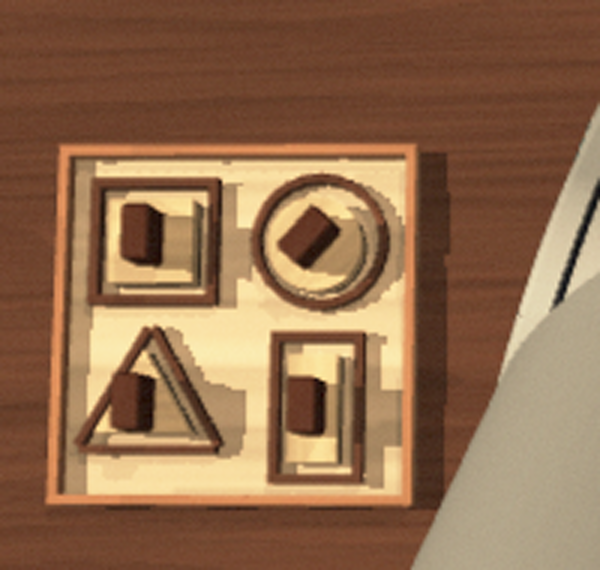

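The crop shows all four blocks lying flat in their own pockets: square (150,240), round (315,240), triangle (145,400) and oblong (317,405). I never touched the small blocks, so I'm handing the job in.

```bash
python3 -c "
from bench import job
print(job.finish_job())"
```

```text
the job is handed in; nothing more can be done
None
```

I put the round, square, oblong and triangular blocks in their own pockets, flat and released, left the small round and small square blocks alone, and handed the job in at about 24.5 s (no verdict was returned).

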